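Sweep off the breakfast appliances

ROBOT

A 6-joint arm with a two-finger parallel gripper is mounted at the origin on the work surface. World frame = base frame: x ahead of the robot, y to its left, z up, the work surface at z = 0. Lengths are in m, angles in degrees, forces in N, time in s.
With the tool pointing down it reaches from about 0.35 to 0.875 m from the base axis. Payload 4.2 kg.
Tool frame: the origin (TCP) lies on the front face of the gripper's body, between the roots of the fingers; the fingertips stand finger_overhang ahead of it and the grasp point (between the pads) lies 51 mm ahead of it (finger_overhang is the distance from the TCP to the fingertips, in m); z points along the fingers, y is the line along which they close (so a half turn about z gives the same grasp; the last joint's range is limited). The gripper opens to 87 mm and grips with 3 to 60 N. Pads are 19 mm wide; open, the fingers measure 117 mm over their backs; the gripper's body (75 mm by 190 mm) begins 51 mm behind the grasp point.
Start: joints at [82.941, 22.042, 0.453, 0, -68.411, -14.817], TCP at [0.233, 0.58, 0.292] pointing down, gripper open.
Joint ranges: [-179.83, 179.83], [-69.29, 118.12], [-61.27, 80.66], [-181.25, 117.63], [-171.15, -9.14], [-177.46, 177.46]. Speed limits (degrees/s): [159.86, 159.86, 180, 180, 180, 180].

INTERFACE

Orientations are given as a 3x3 rotation matrix whose columns are the frame's x, y, z axes.
In Python, from station import sense, capture, camera_model, finish_job, finger_overhang gives the robot as it stands. The module is installed in compiled form; this text tells all that it offers.
- The arm moves only by the tool jog_arm, never from a script. Its argument "rows" is a list that holds one entry, the list of rows, each a list of 4 numbers: the shift along the tool's x, y, z in m, then the turn about the tool's z in rad. A call has 1 to 20 rows; each row shifts and turns the commanded pose from where the row before left it, along the tool's axes as they then stand; what a row does not reach is not made up. A row lasts 1/8 s, in which the tool goes at most 62.5 mm and 10.7 degrees, less where a joint would pass 70% of its speed; a pose out of reach is approached as far as the arm can. A call is refused whole if a number of a shift passes 0.0625 or a number of a turn 0.188, either way. A call with a gripper value outside its range is refused whole. "claw" is the opening, from 0 (shut) to 1 (fully open), set as the call begins (left out, the last holds). The fingers move at their own pace and stop on an object; the grip force is fixed at half the most. Time passes only in rows, so rows that do not move let the fingers close. It gives the time, the measured TCP pose, the force, the opening and the grip force at its end, in the units of the state.
- sense(): the state, without advancing time (a new reading comes with each control period).
- capture(name): name is "scene" or "top"; returns the picture (400x640x3 uint8, red, green, blue); there is no depth.
- camera_model(name): a dict with "fovy" (degrees; the focal length in pixels is half the picture's height over the tangent of half this angle, whatever the lens; pixels are square), "cx", "cy" (the principal point, pixels), "k1" (the pictures are not rectified: a ray, as slopes to the right and down, at radius r is drawn at 1 + k1 r^2 times it, then the intrinsics apply), "eye" and "rotation" of the camera in the world. Camera axes: x right, y down, z forward; pixel columns grow to the right and rows downward; lengths in m; the calibration is good to about 2 mm. A picture is of the moment at which its call begins. camera_model takes no time and is no camera call.
- finish_job(): hands the job in; it is judged then, once.
The state is a dict: "time_s": time; "joints": joint angles; "joint_velocities": joint speeds; "effort": joint torques, N m; "tcp_pos": TCP position; "ee_rot": TCP orientation; "wrist_force": force on the tool from outside, world axes, zero at the start; "moment": the same for the moment, N m; "gripper_width": opening from 0.0 (shut) to 1.0 (fully open); "gripper_force": force on a finger pad.
Only numpy, scipy, OpenCV 4.12 (cv2) and the standard library are available. Lean on these libraries where they do the work, as an engineer would, in place of code of your own. Each camera call takes 0.05 s, during which the arm holds its last target. There are 200 camera calls.

TASK

Breakfast is over: switch off all three toggles of the longer switch bank by dragging a fingertip once along the row, flipping them one after the other over towards the end with the small round lamp, without lifting off half-way; then lift away. The shorter two-toggle bank runs the fridge: do not touch it.

Things in the scene. Friction and masses are not known exactly. Their poses are not given: they have to be found in the camera images.
- bank3: Longer switch bank, fixed: white box, bare metal top, 60 (x) by 200 (y) by 40 (z) mm, origin at centre of underside. Three black toggles along its middle (x = 0) at y = -48, 0, 48 flip off towards +y only, where a round clear lamp with a black rim (24 mm wide, top 46 mm up) sits at y = 83; none at the -y end. A closed fingertip 50 to 66 mm above the underside, coming from -y, pushes each over and passes on over it.
- toggle1 (a joint): First (farthest from the lamp) toggle of bank3: paddle 16 mm wide (x), 7 thick, 32 long, hinged at y = -48, 44 mm above the underside; tip 76 mm up when upright, 48 when flat. Rad: 0 to 0.12 at the start (on, leaning 15 to 8 degrees away from the lamp), 0.26 upright, 1.8 flat towards the lamp, stops at 0 and 1.8. Off is above 0.9. Stays where left; 1 to 2 N at the tip flips it.
- toggle2 (a joint): Middle toggle of bank3: paddle 16 mm wide (x), 7 thick, 32 long, hinged at y = 0, 44 mm above the underside; tip 76 mm up when upright, 48 when flat. Rad: 0 to 0.12 at the start (on, leaning 15 to 8 degrees away from the lamp), 0.26 upright, 1.8 flat towards the lamp, stops at 0 and 1.8. Off is above 0.9. Stays where left; 1 to 2 N at the tip flips it.
- toggle3 (a joint): Last (nearest the lamp) toggle of bank3: paddle 16 mm wide (x), 7 thick, 32 long, hinged at y = 48, 44 mm above the underside; tip 76 mm up when upright, 48 when flat. Rad: 0 to 0.12 at the start (on, leaning 15 to 8 degrees away from the lamp), 0.26 upright, 1.8 flat towards the lamp, stops at 0 and 1.8. Off is above 0.9. Stays where left; 1 to 2 N at the tip flips it.
- bank2: The shorter switch bank, to be left alone: same make and height (toggles 76 mm high), 60 (x) by 145 (y) by 40 (z) mm with two toggles, origin at the centre of its underside, fixed to the worktop.
Mind the look-alikes: they are no part of the job. Leave any blue or green look-alike of the bank3 alone.

How it is judged (in metres and radians):
On the way, in this order (a step that is already met when the one before it is completed fails the run):
1. the first toggle, farthest from the lamp, is off while the other two are still on (value of joint toggle1 above 0.9 rad and value of joint each of toggle2, toggle3 below 0.6 rad), for 0.02 s.
2. then the middle toggle is off while the last is still on (value of joint each of toggle1, toggle2 above 0.9 rad and value of joint toggle3 below 0.6 rad), for 0.02 s.
3. then the last toggle is off (value of joint each of toggle1, toggle2, toggle3 above 0.9 rad), for 0.02 s.
At the end, for the whole second after the job is handed in: All three toggles of the longer bank are off (each turned beyond 0.9 rad towards the lamp end) (all of step 3); the robot touches nothing.
It fails at once if the finger was lifted off half-way: grasp point more than 115 mm above the longer bank's underside after the first toggle went off and before the last one did (value of joint toggle1 above 0.9 rad and value of joint toggle3 below 0.9 rad and z of the grasp point in the frame of bank3 above 0.115 m).
It fails at once if the robot touched the two-toggle bank (over 1 N) (contact force between any of the arm, the fingers and bank2 above 1 N).
It also fails if it takes over 32 s, if anything falls off the work surface, if the arm or the gripper's body presses on something with over 40 N, if the wrist force passes 120 N, or if a joint passes its speed limit or range.

## Working session

There is one attempt and no reset: what is moved stays moved. The work goes in short steps, Python scripts to look and compute and a tool call to move; the robot and the scene stay as the last step left them, time stands still between calls to the robot, and variables do not carry over. Pictures are saved under pics/ and viewed, at most 10 in all, crops included, and the job is handed in when it is done.

Besides the shell and the picture viewer there is one more tool, called after "Request:" as a command line: name --argument value ..., lists and objects as JSON in quotes. jog_arm: Moves the arm, as the interface text tells. Its arguments: {"type":"object","properties":{"rows":{"type":"array"},"claw":{"type":"number"}},"required":["rows"]}

```bash
mkdir -p pics; python3 - <<'E'
from station import *
import cv2
print(sense(),finger_overhang)
for n in("scene","top"):
    print(camera_model(n)); cv2.imwrite(f"pics/{n}0.png",capture(n)[:,:,::-1])
E
```

```text
{'time_s': 0.0, 'joints': array([ 8.29407247e+01,  2.20906923e+01,  3.79979737e-01, -2.98154210e-02,
       -6.84105086e+01, -1.48185453e+01]), 'joint_velocities': array([-0.06321392, -0.08400062,  0.07149033,  0.01593691,  0.08926666,
        0.01039609]), 'effort': array([-6.14083056e-04, -3.90659237e+01,  1.87399703e+01,  4.21984658e+00,
        1.09708574e-02, -1.89339103e-04]), 'tcp_pos': array([0.23267854, 0.57958961, 0.29115939]), 'ee_rot': array([[ 9.27909040e-01, -3.72805936e-01, -7.40208075e-04],
       [-3.72806664e-01, -9.27906800e-01, -2.04015649e-03],
       [ 7.37383432e-05,  2.16903415e-03, -9.99997645e-01]]), 'wrist_force': array([ 0.10382314, -0.13939468,  0.29681532]), 'moment': array([-0.01204632,  0.02757092,  0.06971595]), 'gripper_force': 0.0, 'gripper_width': 1.0018077788124795} 0.0697
{'fovy': 54.51816790855649, 'cx': 314.78882862685253, 'cy': 196.99795785724075, 'k1': -0.048627888714472975, 'eye': array([ 1.06534972, -0.4956104 ,  0.55781445]), 'rotation': array([[ 0.63313033,  0.44816087, -0.63110841],
       [ 0.77366469, -0.34083041,  0.53411383],
       [ 0.02426798, -0.82642995, -0.56251631]])}
{'fovy': 44.57103979298737, 'cx': 314.14723010557225, 'cy': 209.11372884952672, 'k1': -0.03207382318051812, 'eye': array([ 0.37957746, -0.01953445,  1.22067181]), 'rotation': array([[-0.01901211, -0.99432732,  0.10465044],
       [-0.99966491,  0.02074384,  0.01548415],
       [-0.01756716, -0.10432099, -0.99438852]])}
```

View pics/top0.png

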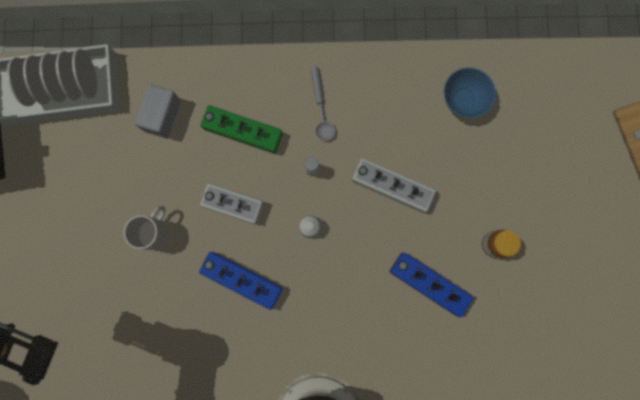

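View pics/scene0.png

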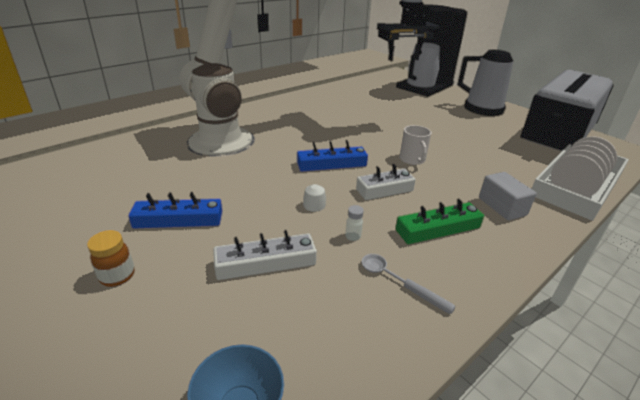

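The long white bank is around (394,185) in the top picture, with its lamp at the left end, near (363,171). The white two-toggle bank is at (232,203), well away from it.

```bash
python3 - <<'E'
import cv2
a=cv2.imread("pics/top0.png")[150:220,345:445]
cv2.imwrite("pics/c1.png",cv2.resize(a,None,fx=8,fy=8,interpolation=cv2.INTER_CUBIC))
E
```

```text
(no output)
```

View pics/c1.png

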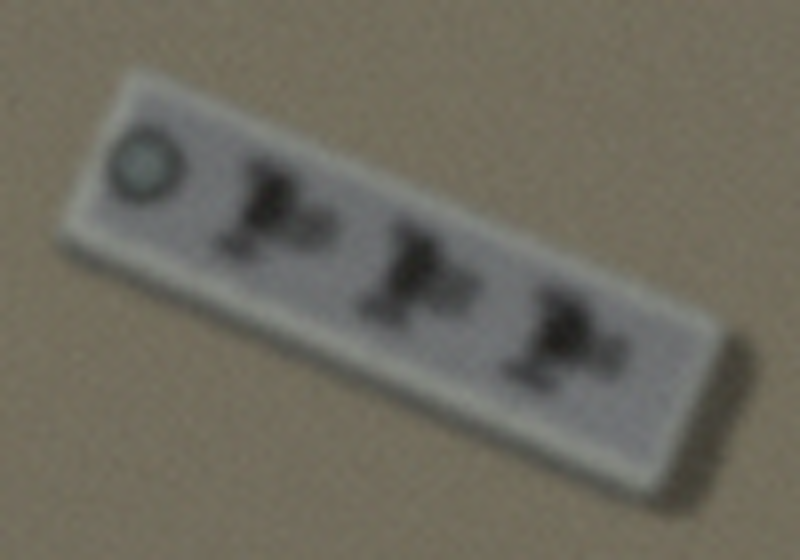

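```bash
cat > h.py <<'E'
import numpy as np,cv2
from scipy.optimize import least_squares
from station import *
def proj(n,P):
    m=camera_model(n); q=(np.atleast_2d(P)-m["eye"])@m["rotation"]
    s=q[:,:2]/q[:,2:]; s=s*(1+m["k1"]*(s**2).sum(1,keepdims=True))
    return s*200/np.tan(np.radians(m["fovy"]/2))+[m["cx"],m["cy"]]
def world(p,B):
    B=np.array(B);c,s=np.cos(p[2]),np.sin(p[2])
    return np.c_[p[0]+c*B[:,0]-s*B[:,1],p[1]+s*B[:,0]+c*B[:,1],B[:,2]]
E
python3 - <<'E'
from h import *
# +y (lamp) is left in image = world +y ; image up = +x
B=[(0,.083,.046),(.03,.1,.04),(.03,-.1,.04),(-.03,-.1,.04),(-.03,.1,.04),(0,.048,.044),(0,0,.044),(0,-.048,.044)]
C=np.array([(145,165),(135,72),(722,325),(655,480),(75,225),(255,208),(398,275),(545,340)])
px=(C+.5)/8-.5+[345,150]
r=least_squares(lambda p:(proj("top",world(p,B))-px).ravel(),[.5,-.2,-.3])
p=r.x;print(p,np.degrees(p[2]));print(r.fun.reshape(-1,2).round(1))
im=cv2.imread("pics/scene0.png")[190:310,195:335]
im=cv2.resize(im,None,fx=5,fy=5,interpolation=cv2.INTER_CUBIC)
B+=[(.03,-.1,0),(.03,.1,0),(-.03,-.1,0)]
for u,v in (proj("scene",world(p,B))-[195,190]+.5)*5: cv2.circle(im,(int(u),int(v)),3,(0,0,255),-1)
cv2.imwrite("pics/c2.png",im)
s=sense();R=s["ee_rot"]
# grasp tip start: bank y=-.1
for y in(-.12,-.1,.06,.1):
    w=world(p,[(0,y,0)])[0]; print(y,w,np.hypot(*w[:2]),(w-s["tcp_pos"])@R)
print("y-axis dir",world([0,0,p[2]],[(0,1,0)]),"tool x yaw",np.degrees(np.arctan2(R[1,0],R[0,0])))
E
```

```text
[ 0.5614052  -0.19741535 -0.43781978] -25.08522546007966
[[ 0.3 -0.2]
 [-0.1 -1.9]
 [ 1.8 -0.9]
 [ 0.8  2.1]
 [-2.4  1.1]
 [-0.3  0.3]
 [-0.  -0.2]
 [-0.2 -0.4]]
-0.12 [ 0.5105293  -0.30609673  0.        ] 0.5952607561130656 [0.58791804 0.71778477 0.29275151]
-0.1 [ 0.51900861 -0.28798316  0.        ] 0.5935522247046418 [0.58903541 0.69781605 0.29271191]
0.06 [ 0.58684316 -0.14307466  0.        ] 0.6040324899540397 [0.59797437 0.53806626 0.29239513]
0.1 [ 0.60380179 -0.10684753  0.        ] 0.6131826810071686 [0.6002091  0.49812881 0.29231593]
y-axis dir [[0.42396589 0.90567815 0.        ]] tool x yaw -21.88253102902304
```

View pics/c2.png

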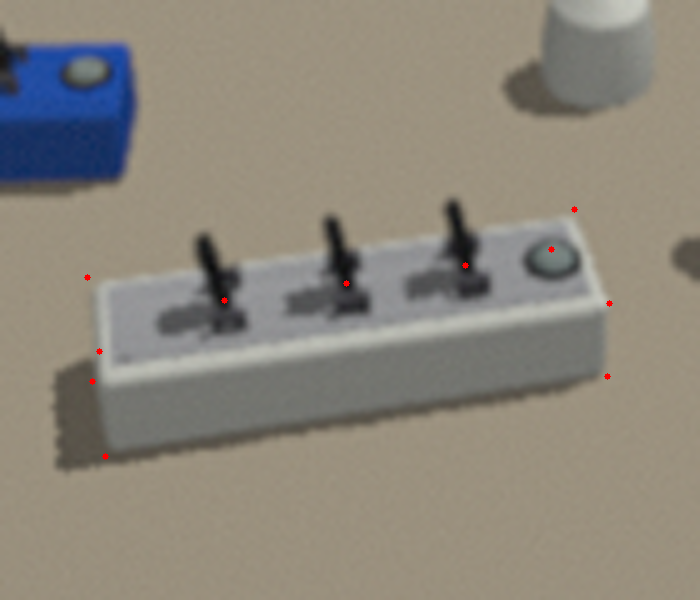

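The fit puts the bank at about (0.561, -0.197) with a yaw of -25°. The toggles and lamp agree in both views to about 2 mm, which is close enough. Next I'll go above its -y end with the fingers closed.

Request:
jog_arm --rows '[[[0.02,0.025,0,0],[0.034,0.042,0,0],[0.034,0.042,0,0],[0.034,0.042,0,0],[0.034,0.042,0,0],[0.034,0.042,0,0],[0.034,0.042,0,0],[0.034,0.042,0,0],[0.034,0.042,0,0],[0.034,0.042,0,0],[0.034,0.042,0,0],[0.034,0.042,0,0],[0.034,0.042,0,0],[0.034,0.042,0,0],[0.034,0.042,0,0],[0.034,0.042,0,0],[0.034,0.042,0,0],[0.024,0.021,0,0],[0,0,0,0.056],[0,0,0,0]]]' --claw 0

```text
time_s: 2.6
tcp_pos: [0.5107, -0.3057, 0.2913]
ee_rot: [[0.906, -0.424, -0.002], [-0.424, -0.906, 0.001], [-0.002, 0.0, -1.0]]
wrist_force: [0.8, 0.1, 0.7]
gripper_width: 0.005
gripper_force: 0.0
```

```bash
cat > w.py <<'E'
from h import *
p=np.array([.5614,-.1974,-.4378])
s=sense();R=s["ee_rot"];t=s["tcp_pos"];tip=t+R[:,2]*finger_overhang
c,q=np.cos(p[2]),np.sin(p[2]);d=tip-[p[0],p[1],0]
print("t",s["time_s"],"tip in bank mm",1e3*np.array([c*d[0]+q*d[1],-q*d[0]+c*d[1],d[2]]).round(4),"yaw err",np.degrees(np.arctan2(R[1,0],R[0,0])-p[2]),"F",s["wrist_force"].round(1),"w",s["gripper_width"],"z",R[:,2])
E
python3 w.py
```

```text
t 2.6 tip in bank mm [-1.000e-01 -1.196e+02  2.216e+02] yaw err -0.01164166697562371 F [0.8 0.1 0.7] w 0.005453430418191385 z [-1.59928038e-03  7.03514894e-04 -9.99998474e-01]
```

Request:
jog_arm --rows '[[[0,0,0.03,0],[0,0,0.045,0],[0,0,0.045,0],[0,0,0.03,0],[0,0,0.014,0],[0,0,0,0],[0,0,0,0]]]'

```text
time_s: 3.48
tcp_pos: [0.5119, -0.3056, 0.1298]
ee_rot: [[0.906, -0.423, 0.003], [-0.423, -0.906, -0.001], [0.003, -0.0, -1.0]]
wrist_force: [1.1, -0.5, -0.3]
gripper_width: 0.01
gripper_force: 0.0
```

```bash
python3 w.py; python3 - <<'E'
from h import *
a=capture("top")[140:230,340:450,::-1];b=capture("scene")[150:290,170:350,::-1]
a=cv2.resize(a,(550,450),interpolation=2)[:, 0:]
cv2.imwrite("pics/c3.png",a);cv2.imwrite("pics/c4.png",cv2.resize(b,(720,560),interpolation=2))
E
```

```text
t 3.475 tip in bank mm [   1.3 -119.    60.1] yaw err 0.04500386066382769 F [ 1.1 -0.5 -0.3] w 0.00976262990106166 z [ 0.0027434  -0.00113438 -0.99999559]
```

View pics/c4.png

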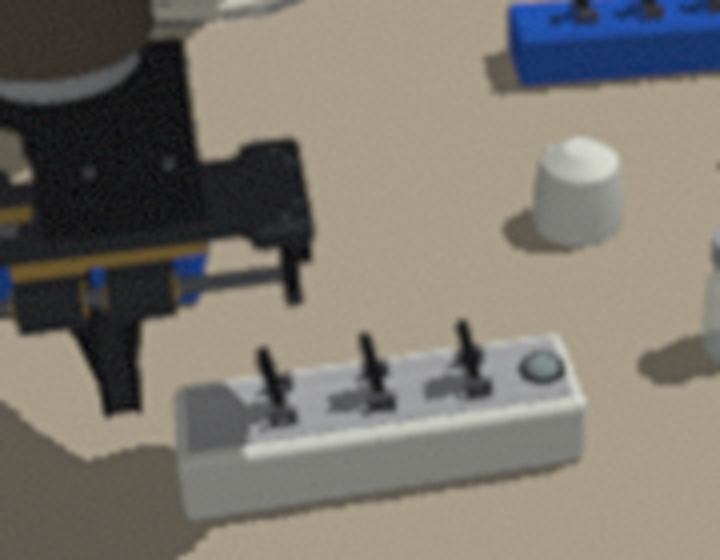

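View pics/c3.png

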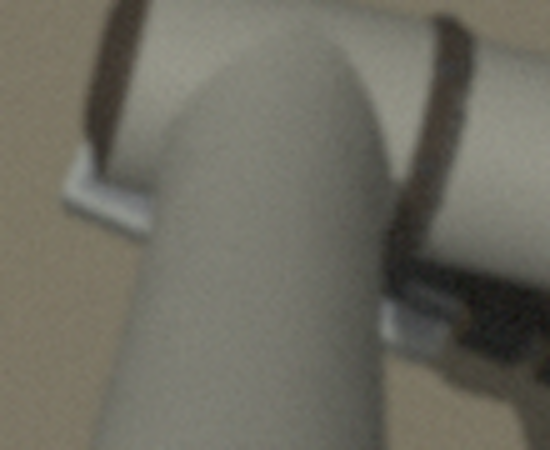

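The scene view shows the fingertip at (122,410), in line with the toggle row through (275,400), (373,385) and (472,370), and nothing touching. In the top view the arm hides the bank. The tip is about 60 mm up, so I'll lower it 3 mm and drag.

Request:
jog_arm --rows '[[[-0.001,0,0.003,0],[0,-0.01,0,0],[0,-0.01,0,0],[0,-0.01,0,0],[0,-0.01,0,0],[0,-0.01,0,0],[0,-0.01,0,0],[0,-0.01,0,0],[0,-0.01,0,0],[0,-0.01,0,0]]]'

```text
time_s: 4.82
tcp_pos: [0.5485, -0.2229, 0.1253]
ee_rot: [[0.906, -0.424, 0.0], [-0.424, -0.906, 0.0], [0.0, -0.0, -1.0]]
wrist_force: [-0.4, -0.4, 0.6]
gripper_width: 0.002
gripper_force: 0.6
```

```bash
python3 w.py; python3 - <<'E'
from h import *
b=capture("scene")[150:290,170:350,::-1]
cv2.imwrite("pics/c5.png",cv2.resize(b,(720,560),interpolation=2))
E
```

```text
t 4.825 tip in bank mm [ -0.8 -28.5  55.6] yaw err -0.016828126030885824 F [-0.4 -0.4  0.6] w 0.0021633739454577795 z [ 3.40133992e-04  1.19928647e-04 -9.99999935e-01]
```

View pics/c5.png

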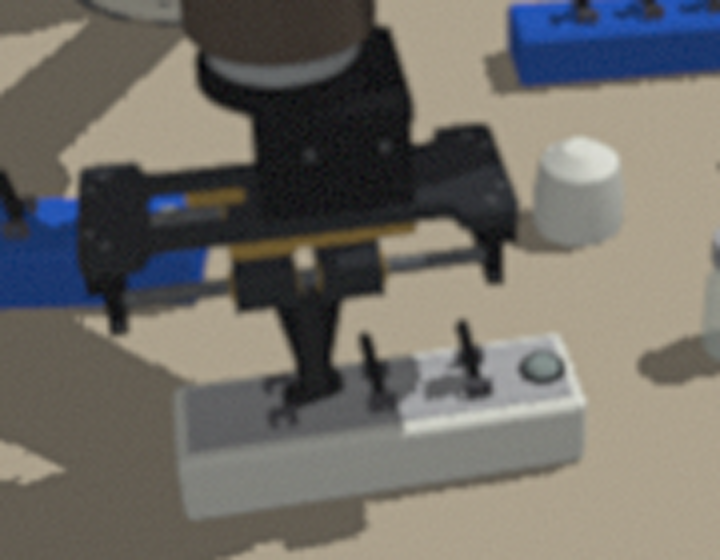

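The first toggle is flat under the finger at (300,395), and toggles 2 and 3 are still upright at (372,365) and (467,350). I'll carry on along the row.

Request:
jog_arm --rows '[[[0.0005,-0.01,0,0],[0,-0.01,0,0],[0,-0.01,0,0],[0,-0.01,0,0],[0,-0.01,0,0],[0,-0.01,0,0],[0,-0.01,0,0],[0,-0.01,0,0],[0,-0.01,0,0],[0,-0.01,0,0],[0,-0.01,0,0],[0,-0.01,0,0],[0,0,0,0]]]'

```text
time_s: 6.5
tcp_pos: [0.6, -0.114, 0.1251]
ee_rot: [[0.906, -0.423, 0.0], [-0.423, -0.906, 0.0], [0.0, -0.0, -1.0]]
wrist_force: [0.4, -0.2, 0.2]
gripper_width: 0.002
gripper_force: 0.0
```

```bash
python3 w.py; python3 - <<'E'
from h import *
b=capture("scene")[150:290,170:350,::-1]
cv2.imwrite("pics/c6.png",cv2.resize(b,(720,560),interpolation=2))
E
```

```text
t 6.5 tip in bank mm [-0.4 91.9 55.4] yaw err 0.0651123741533568 F [ 0.4 -0.2  0.2] w 0.0022806200034830105 z [ 3.44760588e-04  2.36822400e-04 -9.99999913e-01]
```

View pics/c6.png

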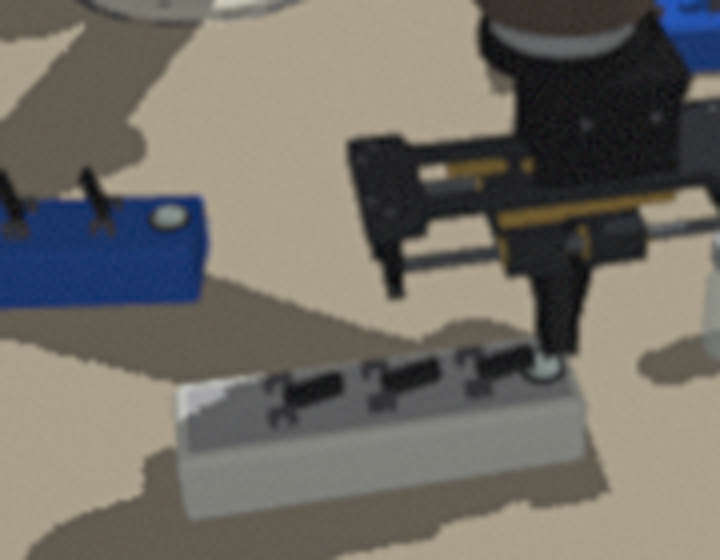

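All three toggles now lie flat towards the lamp, at (315,388), (412,375) and (505,360). Time to lift away.

Request:
jog_arm --rows '[[[0,0,-0.02,0],[0,0,-0.03,0],[0,0,-0.04,0],[0,0,-0.04,0],[0,0,-0.02,0],[0,0,0,0],[0,0,0,0],[0,0,0,0]]]'

```text
time_s: 7.55
tcp_pos: [0.599, -0.115, 0.2736]
ee_rot: [[0.906, -0.424, -0.003], [-0.424, -0.906, 0.0], [-0.003, 0.001, -1.0]]
wrist_force: [-0.9, 0.7, -0.7]
gripper_width: 0.0
gripper_force: 0.0
```

```bash
python3 w.py; python3 -c "
from station import *
print(finish_job())"
```

```text
t 7.55 tip in bank mm [ -1.1  90.5 203.9] yaw err -0.014413318901549633 F [-0.9  0.7 -0.7] w 0.0003632069615802435 z [-3.08270396e-03  1.06923308e-04 -9.99995243e-01]
the job is handed in; nothing more can be done
None
```

All three toggles of the longer bank were flipped off towards the lamp in one drag without lifting, the arm then lifted clear without going near the fridge bank, and the job was handed in at about 7.6 s; no verdict came back.

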